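# Fit the knurled collar to the filter cell and hold it home

### The job

The wrong collar, the blue one, is perched on the red-banded filter cell: lift it off and lay it flat in the blue dish. Then take the red collar from the red dish, set it over the neck of the cell with its open side down, turn it until the keyways hidden inside drop over the pins, and press it fully home against the spring. Finish while still gripping it pressed home (the spring lifts it if you let go), and leave the other things on the worktop where they stand.

Things in the scene. Friction and masses are not known exactly. Their poses are not given: they have to be found in the camera images.
- filter_cell: Filter cell, upright, fixed; place and yaw vary. Origin: centre of its underside, z up. Dark foot 84 mm across, 10 mm high; aluminium barrel 52 mm across up to z = 50 mm with a red band and two brass hose nipples; neck 34.5 mm across from z = 50 to 70 mm, its last 3.5 mm tapered; from the neck a white spring plunger, 18 mm across, stands up to z = 82 mm.
- cell_home (a point): Centre of the flat shoulder on top of the cell's barrel, 50 mm above the worktop, axes as filter_cell. A collar is fully home when its lower rim lies on this shoulder.
- pin_ring (a point): Point on the cell's axis 62 mm above the worktop, at the height of its pins: three brass pins 5 mm thick that stand out radially from the neck 120 degrees apart, their tops 64.5 mm above the worktop, their ends 21 mm from the axis. A collar whose keyways miss them rests on them, its rim 14.5 mm above the shoulder.
- plunger (a joint): Travel of the cell's spring plunger, m: 0 standing up, grows as it is pressed down, stop at 0.010. A collar that is home holds it at 0.008. It pushes back with about 2.8 N when first touched and 8.4 N with the collar home.
- collar_red: Red collar: round aluminium cap 56 mm across, 40 mm high, red ring round its side and on its top, about 0.12 kg. Origin: centre of its lower, open rim; z up through the closed top. The upper 16 mm (z = 24 to 40 mm) is solid and knurled: grip there, at any yaw. Below it a bore 37 mm across, 24 mm deep. At the start it lies open side down in the red dish, up to 15 mm off centre either way.
- red_bore (a point): Point on the red collar's axis, 12 mm above its rim, inside the bore. Six keyways, 9 mm wide, 60 degrees apart, run up the bore from the rim. They cannot be seen from outside and where they lie about the axis is not told: feel for them. Within about 6 degrees of a fit the collar can drop past the pins; a turn of 60 degrees either way always passes a fit. It meets the plunger 8 mm above home.
- collar_blue: Blue collar, the same in shape, size and weight as the red one but with blue rings. Origin: centre of its lower rim, z up. At the start it is perched on the cell, its rim resting on the pins (origin 64.5 mm above the worktop), not keyed; it lifts straight off.
- dish_blue: Shallow blue square dish fixed to the worktop, 115 x 115 mm outside, 18 mm high, walls and floor 4 mm thick. Origin: centre of its underside, z up.
- dish_red: Shallow red square dish, the same as the blue one in size. The two dishes change places from start to start.
- amber_jar: Bystander: small amber jar with a black lid, 40 mm in diameter, 56 mm high. Origin at the centre of its underside. Leave alone.
- red_jar: Bystander: white jar with a red lid, 46 mm in diameter, 64 mm high. Origin at the centre of its underside. Leave alone.
- bottle_red_cap: Bystander: clear bottle with a red cap, 70 mm in diameter, 142 mm high. Origin at the centre of its underside. Leave alone.
- vials: Bystander: white rack with small vials, 60 x 120 x 49 mm. Origin at the centre of its underside. Leave alone.
There are look-alikes about, which are no part of the job. What is shaped like the collar_red but green or purple is not meant.

How it is judged:
On the way, in this order (a step that is already met when the one before it is completed fails the run):
1. the blue collar lies flat in the blue dish, let go (horizontal distance between collar_blue and dish_blue below 0.038 m and z of collar_blue in the frame of dish_blue below 0.008 m and angle between collar_blue's own z axis and vertical below 0.1 rad and contact force between the fingers and collar_blue below 0.1 N), for 0.2 s.
2. the red collar is over the neck of the cell, down on its pins or past them (horizontal distance between collar_red and cell_home below 0.004 m and z of collar_red in the frame of cell_home below 0.017 m and angle between collar_red's own z axis and vertical below 0.15 rad), for 0.1 s.
At the end, for the whole second after the job is handed in: Red collar home on the cell (rim within 2 mm of the shoulder, 3 mm of the axis, 0.08 rad of upright, still), plunger down 6 mm or more, fingers still holding the collar (over 3 N). Blue collar flat, still and untouched in the blue dish, within 38 mm of its centre (horizontal distance between collar_red and cell_home below 0.003 m and z of collar_red in the frame of cell_home below 0.002 m and angle between collar_red's own z axis and vertical below 0.08 rad and value of joint plunger above 0.006 m and contact force between the fingers and collar_red above 3 N and linear speed of each of collar_red, collar_blue below 0.01 m/s and horizontal distance between collar_blue and dish_blue below 0.038 m and z of collar_blue in the frame of dish_blue below 0.008 m and angle between collar_blue's own z axis and vertical below 0.1 rad and contact force between the arm and collar_blue below 0.1 N); the arm keeps its last pose, push and grip.
It fails at once if a bystander is pushed more than 20 mm (distance of any of amber_jar, red_jar, bottle_red_cap, vials from where it was at the start of the episode above 0.02 m).
It also fails if it takes over 51 s, if anything falls off the work surface, if the arm or the gripper's body presses on something with over 40 N, if the wrist force passes 120 N, or if a joint passes its speed limit or range.

### The arm

A 6-joint arm with a two-finger parallel gripper is mounted at the origin on a cart in front of the work surface, level with it; the furniture and walls round the work are solid. World frame = base frame: x ahead of the robot, y to its left, z up, the work surface at z = 0. Lengths are in m, angles in rad, forces in N, time in s.
With the tool pointing down it reaches from about 0.25 to 0.775 m from the base axis. Payload 4 kg.
Tool frame: the origin (TCP) lies between the finger pads; the fingertips stand 25 mm ahead of it and the grasp point (between the pads) lies 6 mm ahead of it (robot.tip_reach is the distance from the TCP to the fingertips, in m); z points along the fingers, y is the line along which they close (so a half turn about z gives the same grasp; the last joint's range is limited). The gripper opens to 94 mm and grips with 3 to 60 N. Pads are 16 mm wide; open, the fingers measure 119 mm over their backs; the gripper's body (75 mm by 177 mm) begins 78 mm behind the grasp point.
Start: joints at [-1.435, 0.087, 1.371, -0, 1.684, -0.103], TCP at [0.13, -0.534, 0.231] pointing down, gripper open.
Joint ranges: [-3.1, 3.1], [-0.76, 2.03], [0.27, 2.55], [-1.08, 4.22], [0.17, 2.65], [-2.57, 2.57]. Speed limits (rad/s): [2.79, 2.79, 3.14, 3.14, 3.14, 3.14].

### API

Orientations are given as [roll, pitch, yaw] about the fixed x, y, z axes, in that order (R = Rz(yaw) Ry(pitch) Rx(roll)).
In Python, from bench import sensors, snapshot, camera_info, ticket, robot gives the robot as it stands.
- The arm moves only by the tool arm_command, never from a script. Its argument "plan" is a list of rows, each an object with "grip": the closure, from -1 (fully open) to 1 (shut); "slide": the shift along the tool's x, y, z normalised to -1 to 1, where 1 is 500 mm, a list of three; "spin": the turn about the tool's z normalised to -1 to 1, where 1 is 5 degrees. A call has 1 to 10 rows; each row shifts and turns the commanded pose from where the row before left it, along the tool's axes as they then stand; what a row does not reach is not made up. A row lasts 1/8 s, in which the tool goes at most 62.5 mm and 10.7 degrees, less where a joint would pass 70% of its speed; a pose out of reach is approached as far as the arm can. A call with a number of a shift or a turn outside -1 to 1 is refused whole. A call with a gripper value outside its range is refused whole. The fingers move at their own pace and stop on an object; the grip force is fixed at half the most. Time passes only in rows, so rows that do not move let the fingers close. It gives the time, the measured TCP pose, the force, the opening and the grip force at its end, in the units of the state.
- sensors.get_obs(): the state, without advancing time (a new reading comes with each control period).
- snapshot(name): name is "side" or "top"; returns the picture (420x560x3 uint8, red, green, blue); there is no depth.
- camera_info(name): a dict with "fx", "fy", "cx", "cy" (pixels), "position" and "rotation" of the camera in the world. Camera axes: x right, y up, looking along -z (the intrinsics and any distortion apply to the point x, -y, -z); pixel columns grow to the right and rows downward; lengths in m; the calibration is good to about 2 mm. A picture is of the moment at which its call begins. camera_info takes no time and is no camera call.
- ticket.close_job(): hands the job in; it is judged then, once.
The state is a dict: "time": time; "joint_positions": joint angles; "qvel": joint speeds; "joint_torque": joint torques, N m; "tool_pos": TCP position; "ee_rot": TCP orientation; "wrist_force": force on the tool from outside, world axes, zero at the start; "wrist_torque": the same for the moment, N m; "width": finger opening in m; "finger_force": force on a finger pad.
Only numpy, scipy, OpenCV 4.12 (cv2) and the standard library are available. Lean on these libraries where they do the work, as an engineer would, in place of code of your own. Each camera call takes 0.05 s, during which the arm holds its last target. There are 200 camera calls.

## Working session

There is one attempt and no reset: what is moved stays moved. The work goes in short steps, Python scripts to look and compute and a tool call to move; the robot and the scene stay as the last step left them, time stands still between calls to the robot, and variables do not carry over. Pictures are saved under pics/ and viewed, at most 10 in all, crops included, and the job is handed in when it is done.

Besides the shell and the picture viewer there is one more tool, called after "Request:" as name([rows], argument=value, ...), one row to a line, values as JSON. arm_command: Moves the arm, as the interface text tells. Scaled input: -1 to 1 covers 500 mm each way for a shift and 5 degrees each way for a turn. Its arguments: {"type":"object","properties":{"plan":{"type":"array","items":{"type":"object","properties":{"grip":{"type":"number"},"slide":{"type":"array","items":{"type":"number"}},"spin":{"type":"number"}}}}},"required":["plan"]}

```bash
mkdir -p pics
python3 - <<'E'
from bench import sensors,snapshot,camera_info
import cv2
for n in("top","side"):
    cv2.imwrite(f"pics/{n}0.png",snapshot(n)[:,:,::-1]); print(camera_info(n))
o=sensors.get_obs();print(o)
E
```

```text
{'fx': 383.04200471582124, 'fy': 383.04200471582124, 'cx': 283.04424644532605, 'cy': 203.33569322694242, 'position': array([ 0.35825043, -0.03174816,  1.03326793]), 'rotation': array([ 0.18122758, -0.01111386, -1.57658989])}
{'fx': 471.1536102288255, 'fy': 471.1536102288255, 'cx': 277.819907221844, 'cy': 202.8522633272227, 'position': array([ 0.13248225, -1.50887825,  0.66235689]), 'rotation': array([ 1.2133744 ,  0.00851103, -0.28047741])}
{'time': 0.1, 'joint_positions': array([-1.43512019e+00,  8.78839600e-02,  1.37205479e+00, -8.47539479e-06,
        1.68360529e+00, -1.03078204e-01]), 'qvel': array([-6.38640399e-04, -1.48813814e-04, -3.40539078e-03, -8.99198394e-06,
       -6.87683949e-04,  7.08201866e-04]), 'joint_torque': array([ 1.87084559e-03, -3.41253698e+01, -3.03301442e+01,  7.20399013e-02,
        3.04524705e-02, -9.06377795e-05]), 'tool_pos': array([ 0.13001665, -0.53396723,  0.22944413]), 'ee_rot': array([-3.13965076e+00, -1.92410145e-04,  2.38753206e-01]), 'wrist_force': array([-0.16318907,  0.04493779, -0.12633293]), 'wrist_torque': array([ 0.08452467,  0.03350302, -0.03596673]), 'finger_force': 0.0, 'width': 0.09399943935035908}
```

View pics/top0.png

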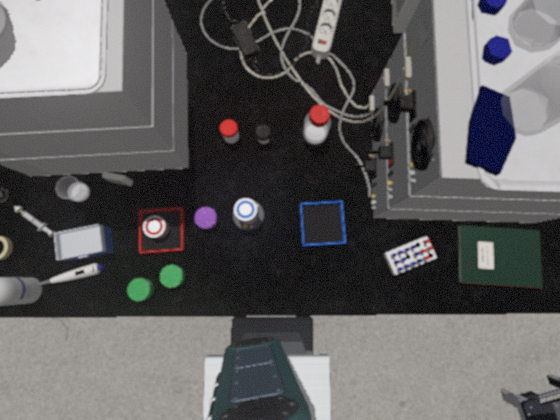

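View pics/side0.png

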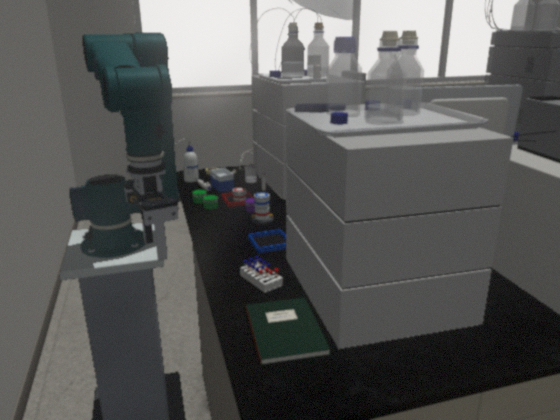

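The top view shows the blue collar on the cell at (246,210), the blue dish at (323,223), the red dish at (161,230) with the red collar in it at (154,228). The purple look-alike at (205,218) stands close to the cell. The side view confirms this.

```bash
cat > h.py <<'E'
import numpy as np,cv2
from scipy.spatial.transform import Rotation as R
from bench import camera_info
def ray(n,u,v,z):
    c=camera_info(n);d=R.from_euler('xyz',c['rotation']).apply([(u-c['cx'])/c['fx'],-(v-c['cy'])/c['fy'],-1])
    p=c['position'];return p+d*(z-p[2])/d[2]
def proj(n,P):
    c=camera_info(n);q=R.from_euler('xyz',c['rotation']).inv().apply(np.array(P)-c['position'])
    return np.array([c['cx']+c['fx']*q[0]/-q[2],c['cy']-c['fy']*q[1]/-q[2]])
def mask(im,col,box,s=110,v=50):
    h=cv2.cvtColor(im,cv2.COLOR_RGB2HSV).astype(int);H,S,V=h[...,0],h[...,1],h[...,2]
    m={'r':(H<10)|(H>170),'b':(H>100)&(H<130),'p':(H>130)&(H<160)}[col]&(S>s)&(V>v)
    o=np.zeros_like(m);x0,y0,x1,y1=box;o[y0:y1,x0:x1]=m[y0:y1,x0:x1];return o
E
python3 - <<'E'
from h import *
im=cv2.imread('pics/top0.png')[:,:,::-1].copy()
def dish(col,box):
    ys,xs=np.nonzero(mask(im,col,box)); pts=np.c_[xs,ys].astype(np.float32)
    r=cv2.minAreaRect(pts);c=cv2.boxPoints(r);W=np.array([ray('top',u,v,.018)[:2] for u,v in c])
    print(col,'dish',r,ray('top',*r[0],.018)[:2],np.linalg.norm(np.diff(W,axis=0),axis=1),np.degrees(np.arctan2(*(W[1]-W[0])[::-1])))
dish('b',(290,190,360,260));dish('r',(130,200,192,260))
for col,box,z in(('b',(228,192,265,218),.1045),('r',(141,214,168,240),.044),('p',(190,203,222,234),.04)):
    ys,xs=np.nonzero(mask(im,col,box,70));e=cv2.minEnclosingCircle(np.c_[xs,ys].astype(np.float32))
    print(col,len(xs),e,xs.min(),xs.max(),ys.min(),ys.max(),ray('top',*e[0],z))
a=im[185:245,130:350];cv2.imwrite('pics/c1.png',cv2.resize(a[:,:,::-1],None,fx=3.6,fy=3.6,interpolation=cv2.INTER_CUBIC))
b=cv2.resize(cv2.imread('pics/side0.png')[175:255,190:300],None,fx=7,fy=7,interpolation=cv2.INTER_CUBIC);cv2.imwrite('pics/c2.png',b)
E
```

```text
b dish ((322.4447326660156, 222.67037963867188), (46.09767150878906, 46.031150817871094), 86.18592071533203) [ 0.4912879  -0.14913749] [0.12472859 0.12421339 0.12203941] -86.33461141853729
r dish ((160.19456481933594, 230.11285400390625), (45.28663635253906, 48.28079605102539), 86.42366790771484) [0.47327875 0.28203402] [0.12846166 0.12124568 0.12578652] -86.56789091105287
b 93 ((245.0, 209.0), 8.602425575256348) 237 253 201 217 [0.51459302 0.0504607  0.1045    ]
r 148 ((151.38461303710938, 226.5), 16.250951766967773) 141 167 214 239 [0.47982091 0.29719668 0.044     ]
p 474 ((205.2901611328125, 217.51812744140625), 12.538342475891113) 193 217 205 229 [0.50329136 0.15953763 0.04      ]
```

View pics/c1.png

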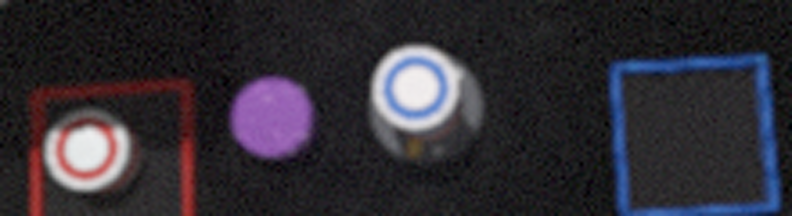

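View pics/c2.png

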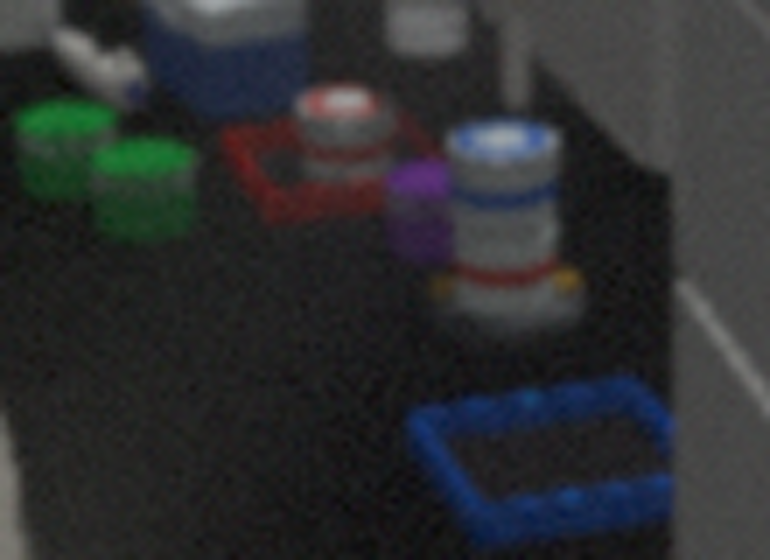

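Crop 1: blue ring centre at (244.9,209.0) and red ring centre at (153.8,226.0) in full-image pixels. In the side crop the blue ring centre is at about (261.4,194.4) and the red at about (238.6,189.3). I'll cross-check the two views.

Run:
```python
from h import *
for n,a,b,z in(('b',(244.9,209.),(261.4,194.4),.1045),('r',(153.8,226.),(238.6,189.3),.044)):
    P=ray('top',*a,z);print(n,P,'side',ray('side',*b,z),'proj',proj('side',P))
print(ray('top',188,168,0),ray('top',188,168,.3),ray('top',372,213,0))
```

```text
b [0.51459399 0.05070602 0.1045    ] side [0.50944307 0.02792127 0.1045    ] proj [261.23467191 192.24837139]
r [0.48109465 0.29104225 0.044     ] side [0.47693868 0.28302336 0.044     ] proj [239.20227585 188.59748209]
[0.64845294 0.21950467 0.        ] [0.56419527 0.14655568 0.3       ] [ 0.519719   -0.28767155  0.        ]
```

Request:
arm_command([
  {"spin": 0.9, "slide": [0, 0, 0], "grip": -1},
  {"spin": 0.9, "slide": [0, 0, 0], "grip": -1},
  {"spin": 0.936, "slide": [0, 0, 0], "grip": -1},
])

```text
time: 0.48
tool_pos: [0.1301, -0.5341, 0.2298]
ee_rot: [-3.14, 0.0, -0.003]
wrist_force: [0.1, 0.4, 1.1]
width: 0.0942
finger_force: 0.0
```

Request:
arm_command([
  {"spin": 0, "slide": [0.055, -0.0835, 0], "grip": -1},
  {"spin": 0, "slide": [0.055, -0.0835, 0], "grip": -1},
  {"spin": 0, "slide": [0.055, -0.0835, 0], "grip": -1},
  {"spin": 0, "slide": [0.055, -0.0835, 0], "grip": -1},
  {"spin": 0, "slide": [0.055, -0.0835, 0], "grip": -1},
  {"spin": 0, "slide": [0.055, -0.0835, 0], "grip": -1},
  {"spin": 0, "slide": [0.055, -0.0835, 0], "grip": -1},
  {"spin": 0, "slide": [0.055, -0.0835, 0], "grip": -1},
  {"spin": 0, "slide": [0.055, -0.0835, 0], "grip": -1},
  {"spin": 0, "slide": [0.055, -0.0835, 0], "grip": -1},
])

```text
time: 1.72
tool_pos: [0.4055, -0.1153, 0.2301]
ee_rot: [3.141, 0.0, 0.0]
wrist_force: [0.1, 0.0, 0.0]
width: 0.0942
finger_force: 0.0
```

Request:
arm_command([
  {"spin": 0, "slide": [0.055, -0.0835, 0], "grip": -1},
  {"spin": 0, "slide": [0.055, -0.0835, 0], "grip": -1},
  {"spin": 0, "slide": [0.055, -0.0835, 0], "grip": -1},
  {"spin": 0, "slide": [0.055, -0.0835, 0], "grip": -1},
  {"spin": 0, "slide": [0, 0, 0], "grip": -1},
  {"spin": 0, "slide": [0, 0, 0], "grip": -1},
])

```text
time: 2.48
tool_pos: [0.5145, 0.0497, 0.2299]
ee_rot: [3.141, 0.002, 0.0]
wrist_force: [0.7, 0.3, 0.2]
width: 0.094
finger_force: 0.0
```

Request:
arm_command([
  {"spin": 0, "slide": [0, 0, 0.083], "grip": -1},
  {"spin": 0, "slide": [0, 0, 0.083], "grip": -1},
  {"spin": 0, "slide": [0, 0, 0.083], "grip": -1},
  {"spin": 0, "slide": [0, 0, 0], "grip": -1},
  {"spin": 0, "slide": [0, 0, 0], "grip": 0.2},
  {"spin": 0, "slide": [0, 0, 0], "grip": 0.2},
  {"spin": 0, "slide": [0, 0, 0], "grip": 0.2},
  {"spin": 0, "slide": [0, 0, 0], "grip": 0.2},
])

```text
time: 3.48
tool_pos: [0.5156, 0.0502, 0.1069]
ee_rot: [-3.142, -0.002, 0.0]
wrist_force: [1.1, 2.5, 0.2]
width: 0.0569
finger_force: 0.7
```

Run:
```python
from h import *
from bench import snapshot,sensors
a=snapshot('top');b=snapshot('side')
A=cv2.resize(a[170:250,190:300,::-1],None,fx=5,fy=5,interpolation=cv2.INTER_CUBIC);B=cv2.resize(b[150:230,205:315,::-1],None,fx=5,fy=5,interpolation=cv2.INTER_CUBIC)
cv2.imwrite('pics/g1.png',cv2.resize(np.hstack([A,B]),(800,291)));print(sensors.get_obs())
```

```text
{'time': 3.575, 'joint_positions': array([-1.23620661e-02,  7.37520173e-02,  1.63431931e+00,  1.75043402e-04,
        1.43220607e+00,  1.55820114e+00]), 'qvel': array([-1.66167786e-03,  2.65466699e-03,  2.26766046e-03, -1.58964861e-03,
       -2.34705276e-03,  7.11068218e-05]), 'joint_torque': array([-1.73741570e-01, -3.13260698e+01, -2.80630463e+01, -1.11625548e-01,
        1.07554722e-02, -1.09162676e-03]), 'tool_pos': array([0.51549193, 0.05028791, 0.10659727]), 'ee_rot': array([-3.14143584e+00, -1.31733560e-03,  2.08947437e-04]), 'wrist_force': array([-0.74918928, -0.65985678,  1.87412472]), 'wrist_torque': array([ 0.06930252, -0.03341058,  0.06726025]), 'finger_force': 30.000286102294922, 'width': 0.055345784549959885}
```

View pics/g1.png

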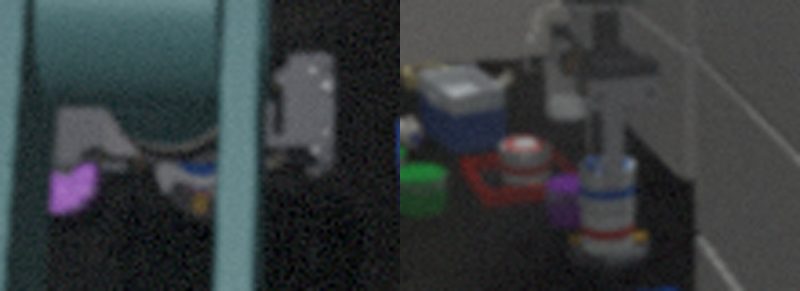

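Good grasp. I'll regrip at 90° so the collar also gets centred in x, which gives the cell axis in both directions.

Request:
arm_command([
  {"spin": 0, "slide": [0, 0, 0], "grip": -0.6},
  {"spin": 0, "slide": [0, 0, 0], "grip": -0.6},
  {"spin": -1, "slide": [0, 0, 0], "grip": -0.6},
  {"spin": -1, "slide": [0, 0, 0], "grip": -0.6},
  {"spin": -1, "slide": [0, 0, 0], "grip": -0.6},
  {"spin": -1, "slide": [0, 0, 0], "grip": -0.6},
  {"spin": -1, "slide": [0, 0, 0], "grip": -0.6},
  {"spin": -1, "slide": [0, 0, 0], "grip": -0.6},
  {"spin": -1, "slide": [0, 0, 0], "grip": -0.6},
  {"spin": -1, "slide": [0, 0, 0], "grip": -0.6},
])

```text
time: 4.82
tool_pos: [0.5149, 0.0501, 0.1057]
ee_rot: [-3.141, 0.001, 0.701]
wrist_force: [0.3, -0.7, -0.3]
width: 0.075
finger_force: 0.0
```

Request:
arm_command([
  {"spin": -1, "slide": [0, 0, 0], "grip": -0.6},
  {"spin": -1, "slide": [0, 0, 0], "grip": -0.6},
  {"spin": -1, "slide": [0, 0, 0], "grip": -0.6},
  {"spin": -1, "slide": [0, 0, 0], "grip": -0.6},
  {"spin": -1, "slide": [0, 0, 0], "grip": -0.6},
  {"spin": -1, "slide": [0, 0, 0], "grip": -0.6},
  {"spin": -1, "slide": [0, 0, 0], "grip": -0.6},
  {"spin": -1, "slide": [0, 0, 0], "grip": -0.6},
  {"spin": -1, "slide": [0, 0, 0], "grip": -0.6},
  {"spin": -1, "slide": [0, 0, 0], "grip": -0.6},
])

```text
time: 6.08
tool_pos: [0.5149, 0.0501, 0.1057]
ee_rot: [-3.141, 0.0, 1.574]
wrist_force: [-0.1, -0.5, -0.9]
width: 0.0749
finger_force: 0.0
```

Request:
arm_command([
  {"spin": 0, "slide": [0, 0, 0], "grip": 0.2},
  {"spin": 0, "slide": [0, 0, 0], "grip": 0.2},
  {"spin": 0, "slide": [0, 0, 0], "grip": 0.2},
  {"spin": 0, "slide": [0, 0, 0], "grip": 0.2},
  {"spin": 0, "slide": [0, 0, 0], "grip": 0.2},
])

```text
time: 6.7
tool_pos: [0.5151, 0.0501, 0.1059]
ee_rot: [3.142, 0.0, 1.571]
wrist_force: [0.4, 0.4, -0.4]
width: 0.0552
finger_force: 30.0
```

Request:
arm_command([
  {"spin": 0, "slide": [0, 0, -0.095], "grip": 0.2},
  {"spin": 0, "slide": [0, 0, -0.095], "grip": 0.2},
  {"spin": 0, "slide": [-0.08, -0.0095, 0], "grip": 0.2},
  {"spin": 0, "slide": [-0.08, -0.0095, 0], "grip": 0.2},
  {"spin": 0, "slide": [-0.08, -0.0095, 0], "grip": 0.2},
  {"spin": 0, "slide": [-0.08, -0.0095, 0], "grip": 0.2},
  {"spin": 0, "slide": [-0.08, -0.0095, 0], "grip": 0.2},
  {"spin": 0, "slide": [0, 0, 0], "grip": 0.2},
  {"spin": 0, "slide": [0, 0, 0], "grip": 0.2},
])

```text
time: 7.82
tool_pos: [0.4911, -0.1494, 0.2006]
ee_rot: [-3.141, -0.001, 1.571]
wrist_force: [0.2, 1.2, -2.0]
width: 0.0552
finger_force: 30.0
```

Run:
```python
from h import *
from bench import snapshot,sensors
a=snapshot('top');b=snapshot('side')
A=cv2.resize(a[160:260,250:360,::-1],None,fx=5,fy=5,interpolation=cv2.INTER_CUBIC);B=cv2.resize(b[170:270,215:325,::-1],None,fx=5,fy=5,interpolation=cv2.INTER_CUBIC)
cv2.imwrite('pics/g2.png',cv2.resize(np.hstack([A,B]),(800,364)));o=sensors.get_obs();print(o['tool_pos'],o['wrist_force'],o['width'])
```

```text
[ 0.49136941 -0.14882436  0.20080342] [ 0.04933623 -0.51922547 -0.8544505 ] 0.05547171880618848
```

View pics/g2.png

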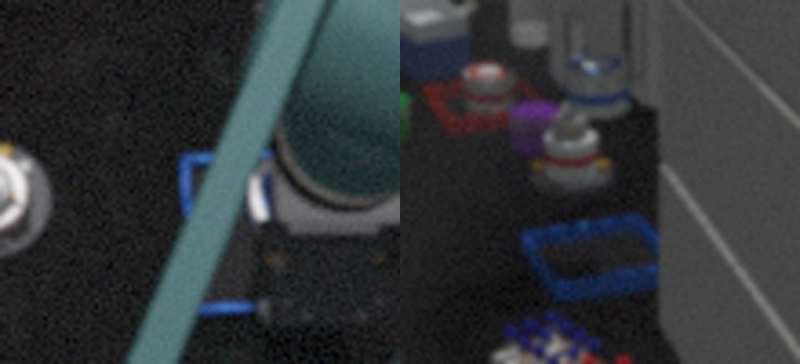

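The blue collar is held above the blue dish (side panel, about (597,85)), and the cell is bare. I'll lower it and let go.

Request:
arm_command([
  {"spin": 0, "slide": [0, 0, 0.09], "grip": 0.2},
  {"spin": 0, "slide": [0, 0, 0.09], "grip": 0.2},
  {"spin": 0, "slide": [0, 0, 0.09], "grip": 0.2},
  {"spin": 0, "slide": [0, 0, 0.03], "grip": 0.2},
  {"spin": 0, "slide": [0, 0, 0.006], "grip": 0.2},
  {"spin": 0, "slide": [0, 0, 0], "grip": 0.2},
  {"spin": 0, "slide": [0, 0, 0], "grip": 0.2},
])

```text
time: 8.8
tool_pos: [0.4912, -0.1489, 0.0511]
ee_rot: [-3.141, -0.0, 1.572]
wrist_force: [-4.6, 2.7, 9.1]
width: 0.0557
finger_force: 30.0
```

Run:
```python
from h import *
from bench import snapshot,sensors
b=snapshot('side');a=snapshot('top')
A=cv2.resize(a[160:260,250:360,::-1],None,fx=5,fy=5,interpolation=cv2.INTER_CUBIC);B=cv2.resize(b[190:270,225:313,::-1],(550,500),interpolation=cv2.INTER_CUBIC)
cv2.imwrite('pics/g3.png',cv2.resize(np.hstack([A,B]),(800,364)));o=sensors.get_obs();print(o['tool_pos'],o['wrist_force'],o['wrist_torque'],o['width'])
```

```text
[ 0.49119114 -0.14896223  0.05110461] [-6.11387487  1.65747681  8.37772184] [ 0.4393284   1.35522043 -0.07282775] 0.05535559000672461
```

View pics/g3.png

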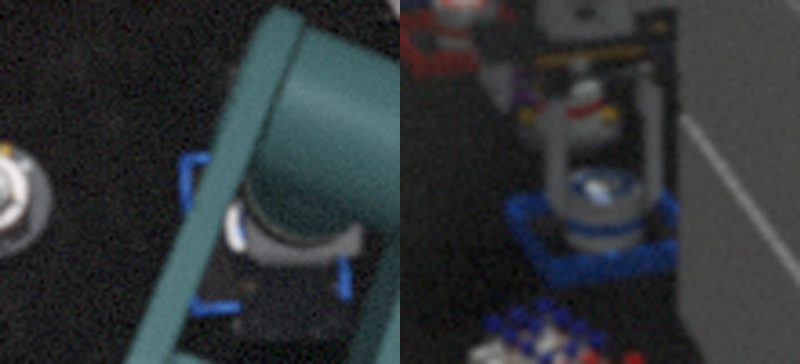

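Request:
arm_command([
  {"spin": 0, "slide": [0, 0, -0.003], "grip": 0.2},
  {"spin": 0, "slide": [0, 0, 0], "grip": -0.4},
  {"spin": 0, "slide": [0, 0, 0], "grip": -0.4},
  {"spin": 0, "slide": [0, 0, 0], "grip": -0.4},
])

```text
time: 9.4
tool_pos: [0.4915, -0.1499, 0.0495]
ee_rot: [3.141, 0.0, 1.571]
wrist_force: [-0.6, 0.3, -1.1]
width: 0.0658
finger_force: 0.0
```

Request:
arm_command([
  {"spin": 0, "slide": [0, 0, -0.08], "grip": -0.4},
  {"spin": 0, "slide": [0, 0, -0.12], "grip": -0.4},
  {"spin": 0, "slide": [0, 0, -0.12], "grip": -0.4},
  {"spin": 0, "slide": [0.08, 0, 0], "grip": -0.4},
  {"spin": 0, "slide": [0.12, 0, 0], "grip": -0.4},
  {"spin": 0, "slide": [0.12, 0, 0], "grip": -0.4},
  {"spin": 0, "slide": [0.12, 0, 0], "grip": -0.4},
])

```text
time: 10.28
tool_pos: [0.4912, 0.0717, 0.2095]
ee_rot: [3.141, 0.0, 1.57]
wrist_force: [0.7, -0.5, 0.1]
width: 0.0658
finger_force: 0.0
```

Run:
```python
from h import *
from bench import snapshot,sensors
b=snapshot('side');a=snapshot('top')
A=cv2.resize(a[160:260,220:360,::-1],(700,500),interpolation=cv2.INTER_CUBIC);B=cv2.resize(b[190:270,225:313,::-1],(550,500),interpolation=cv2.INTER_CUBIC)
cv2.imwrite('pics/g4.png',cv2.resize(np.hstack([A,B]),(800,320)));o=sensors.get_obs();print(o['time'],o['tool_pos'],o['wrist_force'])
cv2.imwrite('pics/top4.png',a[:,:,::-1])
```

```text
10.375 [0.4906884  0.07523647 0.20940375] [-0.47158557 -0.04004424  0.07497063]
```

View pics/g4.png

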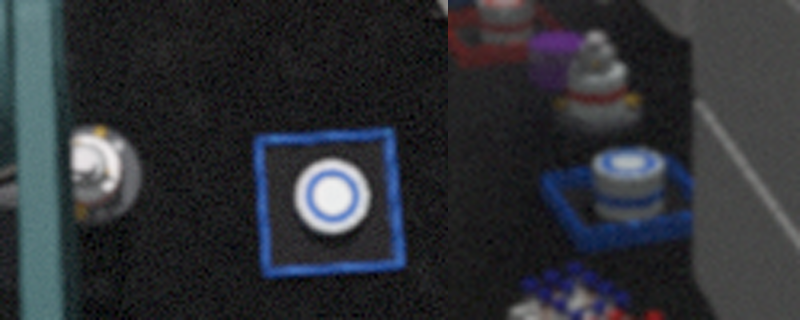

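Blue collar lies flat and near-central in its dish. Next I use its known release position to check the calibration bias, then go to the red collar.

Run:
```python
from h import *
from bench import sensors
im=cv2.imread('pics/top4.png')[:,:,::-1].copy()
im0=cv2.imread('pics/top0.png')[:,:,::-1].copy()
def disc(im,box,z):
    x0,y0,x1,y1=box;s=cv2.cvtColor(im,cv2.COLOR_RGB2HSV)[y0:y1,x0:x1].astype(float)
    m=(s[...,2]>140)&(s[...,1]<60);k,l,st,_=cv2.connectedComponentsWithStats(m.astype(np.uint8))
    ys,xs=np.nonzero(m);e=cv2.minEnclosingCircle(np.c_[xs,ys].astype(np.float32))
    u,v=e[0][0]+x0,e[0][1]+y0;print(len(xs),e[1],(u,v),ray('top',u,v,z))
disc(im,(308,206,340,238),.044); disc(im0,(142,213,169,241),.044); disc(im0,(230,190,264,222),.1045)
print(sensors.get_obs()['tool_pos'])
```

```text
310 11.432539939880371 (323.32352924346924, 220.91176509857178) [ 0.49248889 -0.14853753  0.044     ]
257 11.599918365478516 (154.0, 226.68181800842285) [0.47931787 0.29042954 0.044     ]
351 12.846853256225586 (245.8125, 209.0625) [0.51442957 0.04846559 0.1045    ]
[0.4906884  0.07523647 0.20940375]
```

Request:
arm_command([
  {"spin": 0, "slide": [0.1, -0.006, 0], "grip": -0.6},
  {"spin": 0, "slide": [0.1, -0.006, 0], "grip": -0.6},
  {"spin": 0, "slide": [0.1, -0.006, 0], "grip": -0.6},
  {"spin": 0, "slide": [0.1, -0.004, 0], "grip": -0.6},
  {"spin": 0, "slide": [0.03, 0, 0], "grip": -0.6},
  {"spin": 0, "slide": [0, 0, 0], "grip": -0.6},
  {"spin": 0, "slide": [0, 0, 0], "grip": -0.6},
])

```text
time: 11.25
tool_pos: [0.4807, 0.2836, 0.2094]
ee_rot: [-3.142, 0.001, 1.569]
wrist_force: [-0.4, -0.2, -0.4]
width: 0.0755
finger_force: 0.0
```

Request:
arm_command([
  {"spin": 0, "slide": [0.014, 0, 0], "grip": -0.6},
  {"spin": 0, "slide": [0, 0, 0.09], "grip": -0.6},
  {"spin": 0, "slide": [0, 0, 0.09], "grip": -0.6},
  {"spin": 0, "slide": [0, 0, 0.09], "grip": -0.6},
  {"spin": 0, "slide": [0, 0, 0.056], "grip": -0.6},
  {"spin": 0, "slide": [0, 0, 0], "grip": -0.6},
  {"spin": 0, "slide": [0, 0, 0], "grip": -0.6},
])

```text
time: 12.12
tool_pos: [0.4814, 0.2923, 0.0481]
ee_rot: [3.139, -0.001, 1.57]
wrist_force: [0.1, -0.2, -0.6]
width: 0.075
finger_force: 0.0
```

Request:
arm_command([
  {"spin": 0, "slide": [0, 0, 0], "grip": 0.2},
  {"spin": 0, "slide": [0, 0, 0], "grip": 0.2},
  {"spin": 0, "slide": [0, 0, 0], "grip": 0.2},
  {"spin": 0, "slide": [0, 0, 0], "grip": 0.2},
  {"spin": 0, "slide": [0, 0, 0], "grip": -0.6},
  {"spin": 0, "slide": [0, 0, 0], "grip": -0.6},
  {"spin": -1, "slide": [0, 0, 0], "grip": -0.6},
  {"spin": -1, "slide": [0, 0, 0], "grip": -0.6},
])

```text
time: 13.12
tool_pos: [0.4798, 0.2919, 0.0456]
ee_rot: [-3.14, 0.0, 1.748]
wrist_force: [-0.5, -0.5, 0.9]
width: 0.0753
finger_force: 0.0
```

Request:
arm_command([
  {"spin": -1, "slide": [0, 0, 0], "grip": -0.6},
  {"spin": -1, "slide": [0, 0, 0], "grip": -0.6},
  {"spin": -1, "slide": [0, 0, 0], "grip": -0.6},
  {"spin": -1, "slide": [0, 0, 0], "grip": -0.6},
  {"spin": -1, "slide": [0, 0, 0], "grip": -0.6},
  {"spin": -1, "slide": [0, 0, 0], "grip": -0.6},
  {"spin": -1, "slide": [0, 0, 0], "grip": -0.6},
  {"spin": -1, "slide": [0, 0, 0], "grip": -0.6},
])

```text
time: 14.12
tool_pos: [0.4798, 0.2919, 0.0456]
ee_rot: [-3.14, -0.001, 2.446]
wrist_force: [-0.5, -0.1, -0.6]
width: 0.0747
finger_force: 0.0
```

Request:
arm_command([
  {"spin": -1, "slide": [0, 0, 0], "grip": -0.6},
  {"spin": -1, "slide": [0, 0, 0], "grip": -0.6},
  {"spin": -1, "slide": [0, 0, 0], "grip": -0.6},
  {"spin": -1, "slide": [0, 0, 0], "grip": -0.6},
  {"spin": -1, "slide": [0, 0, 0], "grip": -0.6},
  {"spin": -1, "slide": [0, 0, 0], "grip": -0.6},
  {"spin": -1, "slide": [0, 0, 0], "grip": -0.6},
  {"spin": -1, "slide": [0, 0, 0], "grip": -0.6},
  {"spin": 0, "slide": [0, 0, 0], "grip": -0.6},
])

```text
time: 15.25
tool_pos: [0.4799, 0.2919, 0.0457]
ee_rot: [-3.141, -0.001, 3.141]
wrist_force: [-0.0, -0.0, 0.5]
width: 0.0753
finger_force: 0.0
```

Request:
arm_command([
  {"spin": 0, "slide": [0, 0, 0], "grip": 0.2},
  {"spin": 0, "slide": [0, 0, 0], "grip": 0.2},
  {"spin": 0, "slide": [0, 0, 0], "grip": 0.2},
  {"spin": 0, "slide": [0, 0, 0], "grip": 0.2},
  {"spin": 0, "slide": [0, 0, 0], "grip": 0.2},
])

```text
time: 15.88
tool_pos: [0.4803, 0.292, 0.0463]
ee_rot: [-3.141, -0.0, 3.141]
wrist_force: [0.7, 0.6, -0.8]
width: 0.0553
finger_force: 30.0
```

Request:
arm_command([
  {"spin": 0, "slide": [0, 0, -0.08], "grip": 0.2},
  {"spin": 0, "slide": [0, 0, -0.11], "grip": 0.2},
  {"spin": 0, "slide": [0, 0, -0.11], "grip": 0.2},
  {"spin": 0, "slide": [-0.014, -0.0967, 0], "grip": 0.2},
  {"spin": 0, "slide": [-0.014, -0.0967, 0], "grip": 0.2},
  {"spin": 0, "slide": [-0.014, -0.0967, 0], "grip": 0.2},
  {"spin": 0, "slide": [-0.014, -0.0967, 0], "grip": 0.2},
  {"spin": 0, "slide": [-0.014, -0.0967, 0], "grip": 0.2},
  {"spin": 0, "slide": [0, 0, 0], "grip": 0.2},
  {"spin": 0, "slide": [0, 0, 0], "grip": 0.2},
])

```text
time: 17.12
tool_pos: [0.5151, 0.0507, 0.1962]
ee_rot: [3.141, -0.001, 3.141]
wrist_force: [1.0, -0.4, -2.0]
width: 0.0555
finger_force: 30.0
```

Run:
```python
from bench import sensors
o=sensors.get_obs();print({k:o[k].round(4) for k in('tool_pos','wrist_force','joint_positions')})
```

```text
{'tool_pos': array([0.5151, 0.0507, 0.1962]), 'wrist_force': array([ 1.0292, -0.3612, -2.0138]), 'joint_positions': array([-1.2000e-02,  2.4700e-02,  1.5041e+00,  7.0000e-04,  1.6134e+00,
       -1.5823e+00])}
```

Request:
arm_command([
  {"spin": 0, "slide": [0, 0, 0.08], "grip": 0.2},
  {"spin": 0, "slide": [0, 0, 0.07], "grip": 0.2},
  {"spin": 0, "slide": [0, 0, 0.008], "grip": 0.2},
  {"spin": 0, "slide": [0, 0, 0.008], "grip": 0.2},
  {"spin": 0, "slide": [0, 0, 0.008], "grip": 0.2},
  {"spin": 0, "slide": [0, 0, 0], "grip": 0.2},
  {"spin": 0, "slide": [0, 0, 0], "grip": 0.2},
])

```text
time: 18.0
tool_pos: [0.5158, 0.0503, 0.1102]
ee_rot: [-3.142, 0.001, 3.141]
wrist_force: [-0.4, 0.3, -0.9]
width: 0.0554
finger_force: 30.0
```

Request:
arm_command([
  {"spin": 0, "slide": [0, 0, 0.004], "grip": 0.2},
  {"spin": 0, "slide": [0, 0, 0.004], "grip": 0.2},
  {"spin": 0, "slide": [0, 0, 0], "grip": 0.2},
  {"spin": 0, "slide": [0, 0, 0], "grip": 0.2},
])

```text
time: 18.5
tool_pos: [0.5158, 0.0503, 0.1064]
ee_rot: [-3.141, 0.001, 3.142]
wrist_force: [-0.5, 0.1, 4.7]
width: 0.0552
finger_force: 30.0
```

Request:
arm_command([
  {"spin": 1, "slide": [0, 0, 0.002], "grip": 0.2},
  {"spin": 1, "slide": [0, 0, 0], "grip": 0.2},
  {"spin": 0, "slide": [0, 0, 0], "grip": 0.2},
])

```text
time: 18.88
tool_pos: [0.5152, 0.0507, 0.1039]
ee_rot: [3.141, -0.001, 2.968]
wrist_force: [-0.1, 0.7, -0.9]
width: 0.0554
finger_force: 30.0
```

It has dropped: z is below the pin-rest height and the load is gone. Now I press down in stages.

Request:
arm_command([
  {"spin": 0, "slide": [0, 0, 0.005], "grip": 0.2},
  {"spin": 0, "slide": [0, 0, 0.004], "grip": 0.2},
  {"spin": 0, "slide": [0, 0, 0], "grip": 0.2},
  {"spin": 0, "slide": [0, 0, 0], "grip": 0.2},
])

```text
time: 19.38
tool_pos: [0.5153, 0.0509, 0.0998]
ee_rot: [3.141, -0.0, 2.967]
wrist_force: [-0.8, 3.2, 2.0]
width: 0.0553
finger_force: 30.0
```

Request:
arm_command([
  {"spin": 0, "slide": [0, 0, 0.004], "grip": 0.2},
  {"spin": 0, "slide": [0, 0, 0.004], "grip": 0.2},
  {"spin": 0, "slide": [0, 0, 0.004], "grip": 0.2},
  {"spin": 0, "slide": [0, 0, 0.004], "grip": 0.2},
  {"spin": 0, "slide": [0, 0, 0.002], "grip": 0.2},
  {"spin": 0, "slide": [0, 0, 0], "grip": 0.2},
  {"spin": 0, "slide": [0, 0, 0], "grip": 0.2},
])

```text
time: 20.25
tool_pos: [0.5154, 0.0509, 0.0926]
ee_rot: [3.141, 0.0, 2.967]
wrist_force: [-3.7, 4.0, 9.2]
width: 0.0559
finger_force: 30.0
```

Request:
arm_command([
  {"spin": 0, "slide": [0, 0, 0.003], "grip": 0.2},
  {"spin": 0, "slide": [0, 0, 0.003], "grip": 0.2},
  {"spin": 0, "slide": [0, 0, 0], "grip": 0.2},
  {"spin": 0, "slide": [0, 0, 0], "grip": 0.2},
])

```text
time: 20.75
tool_pos: [0.5154, 0.0509, 0.0922]
ee_rot: [3.141, 0.001, 2.968]
wrist_force: [-9.5, 4.1, 19.6]
width: 0.0551
finger_force: 30.0
```

Run:
```python
from h import *
from bench import snapshot,sensors
b=snapshot('side')
cv2.imwrite('pics/g5.png',cv2.resize(b[170:270,215:325,::-1],(660,600),interpolation=cv2.INTER_CUBIC));o=sensors.get_obs();print(o['tool_pos'],o['wrist_force'],o['finger_force'])
```

```text
[0.51532863 0.05089971 0.0922123 ] [-7.75592429  4.45921691 20.90932597] 30.004209280014038
```

View pics/g5.png

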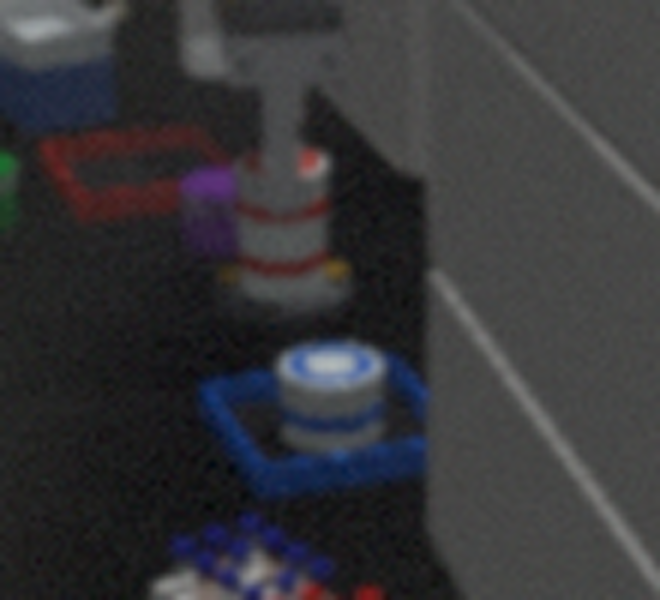

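The red collar sits upright on the barrel at (283,210) with no gap visible, still gripped. The blue collar is flat in its dish at (330,395). I'm handing in.

```bash
python3 -c "
from bench import ticket
print(ticket.close_job())"
```

```text
the job is handed in; nothing more can be done
None
```

The job is handed in, though no verdict came back: the blue collar lies flat in the blue dish, and the red collar is keyed over the pins, pressed home to an estimated 0.5 mm above the shoulder, and still gripped.

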